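# Read a glaze tile on the tilted colour reader

### The job

Switch on the colour reader by flipping the isolator's red-knobbed toggle over from its red side to its green side. Then pick up the blue test tile by its carrier's fin, tilt it to the slope of the reader's sprung black measuring head and hold its underside flush on the head and centred, pressing the head gently in by about half its 10 mm travel. Finish while still gripping the tile there, with the other tiles, the pots and the bottles left alone.

Things in the scene. Friction and masses are not known exactly. Their poses are not given: they have to be found in the camera images.
- toggle (a joint): isolator toggle angle, rad: 0 off (leans to the isolator's -x, red mark), 1.0 on (leans to its +x, green mark). It drops over to whichever side of the middle (0.5) it is on and stays there; about 1 N at the knob takes it over.
- toggle_tip (a point): centre of the toggle's red ball knob (24 mm across), on a 10 mm steel stem 70 mm from pivot to ball centre. Its axes turn with the toggle.
- isolator: grey isolator box, 110 (x) x 80 (y) x 45 mm high, fixed. Origin: centre of its underside; the toggle's pivot is 45 mm above it, its axle along y.
- reader: white colour reader, housing 150 (x) x 140 (y) x 66 mm high, fixed. Origin: centre of its underside. On top, between two 12 mm cheeks (at y = -56 and +56 mm, up to 110 mm high), a grey barrel 60 mm across lies along y, its axis 105 mm up; the measuring head stands out of it.
- stage_tilt (a joint): slope of the measuring head's face, rad: 0 faces straight up; growing, it leans towards the reader's -x (its front). Set differently each time (0.2 to 0.6) and clamped: pressing on the head does not turn it.
- sprung_head (a joint): how far the measuring head is pressed in along its face normal, m: 0 out, 0.010 bottomed. Spring: about 1.8 N to start it moving and then 0.9 N per mm.
- head_face (a point): centre of the head's flat black face (50 mm along its x, 42 mm along its y, a glass window in the middle), 58 mm from the barrel's axis when out. Its z is the outward face normal, its y lies along the barrel, level, its x runs along the slope (-x downhill). It moves in with the head.
- blue_tile: the blue one: glaze test tile, glazed face down, 70 (x) x 50 (y) x 8 mm, under a grey carrier plate 50 x 32 x 4 mm with a centred upright grip fin 44 mm long (x), 12 mm thick (y), from 12 to 46 mm above the tile's underside. About 160 g. Origin: centre of the flat underside, z up along the fin. Starts in one of the three places on the ware board.
- white_tile: the white one, same make as blue_tile, to be left alone.
- brown_tile: the brown (terracotta) one, same make as blue_tile, to be left alone.
- ware_board: wooden ware board, 140 (x) x 320 (y) x 18 mm thick, fixed; origin: centre of its underside. The three tiles lie on it about 105 mm apart along its y.
- vase_a: unglazed cream vase, 110 wide, 50 deep, 117 mm high, behind the reader; origin: centre of its foot.
- vase_b: the same vase again.
- flask: round cream flask, 84 across, 50 deep, 102 mm high; origin: centre of its foot.
- spray_bottle: white spray bottle with green head, 72 across, 163 mm high; origin: centre of its underside.
- glaze_jar: amber jar, 70 across, 90 mm high; origin: centre of its underside.
There are look-alikes about, which are no part of the job. What is shaped like the blue_tile but yellow is not meant.

How it is judged:
On the way, in this order (a step that is already met when the one before it is completed fails the run):
1. the toggle is flipped on (value of joint toggle above 0.85 rad), for 0.2 s.
2. the blue tile is lifted off the board in the gripper (height (world z) of blue_tile above 0.06 m and contact force between the fingers and blue_tile above 1 N and contact force between blue_tile and ware_board below 0.05 N), for 0.2 s.
At the end, for the whole second after the job is handed in: The toggle is on (over 0.85 rad); the blue tile is still gripped in the fingers (over 15 N) and pressed on the head (over 2 N), its underside within 0.06 rad of the face and its centre within 14 mm of the face's centre, at rest, with the head pushed in 2 to 9 mm of its 10 mm (value of joint toggle above 0.85 rad and angle between the z axis of blue_tile and the z axis of head_face, either way round below 0.06 rad and distance between blue_tile and head_face below 0.014 m and value of joint sprung_head between 0.002 and 0.009 m and contact force between blue_tile and sprung_head above 2 N and contact force between the fingers and blue_tile above 15 N and linear speed of blue_tile below 0.01 m/s); the arm keeps its last pose, push and grip.
It fails at once if the head is pressed harder than 20 N (contact force between sprung_head and anything else above 20 N).
It fails at once if another tile, a pot or a bottle is moved more than 20 mm (distance of any of white_tile, brown_tile, vase_a, vase_b, flask, spray_bottle, glaze_jar from where it was at the start of the episode above 0.02 m).
It also fails if it takes over 51 s, if anything falls off the work surface, if the arm or the gripper's body presses on something with over 40 N, if the wrist force passes 120 N, or if a joint passes its speed limit or range.

### The arm

A 7-joint arm with a two-finger parallel gripper is mounted at the origin on the work surface. World frame = base frame: x ahead of the robot, y to its left, z up, the work surface at z = 0. Lengths are in m, angles in rad, forces in N, time in s.
With the tool pointing down it reaches from about 0.35 to 0.9 m from the base axis. Payload 8.1 kg.
Tool frame: the origin (TCP) lies on the centre line of the jaws, within the pads' length; the fingertips stand 8 mm ahead of it and the grasp point (between the pads) lies 11 mm behind it; z points along the fingers, y is the line along which they close (so a half turn about z gives the same grasp; the last joint's range is limited). The gripper opens to 85 mm and grips with 20 to 120 N. Pads are 22 mm wide; open, the fingers measure 114 mm over their backs; the gripper's body (76 mm by 85 mm) begins 54 mm behind the grasp point. The pads swing forward as they close: fully open they stand 13 mm farther back than shut.
Start: joints at [1.021, 0.434, 0.025, 1.573, -0.012, 1.134, -0.075], TCP at [0.27, -0.564, 0.239] pointing down, gripper open.
Joint ranges: [-2.62, 2.62], [-0.44, 2.09], [-1.27, 1.32], [0.08, 2.57], [-1.32, 4.46], [0.12, 2], [-2.74, 2.74]. Speed limits (rad/s): [2.22, 2.22, 3.01, 3.01, 3.14, 3.14, 3.14].

### API

Orientations are given as a rotation vector (axis times angle).
In Python, from station import monitor, get_image, manip gives the robot as it stands.
- The arm moves only by the tool send_rows, never from a script. Its argument "motion" is a list of rows, each a list of 5 numbers: the opening, from -1 (shut) to 1 (fully open), then the shift along the tool's x, y, z in m, then the turn about the tool's z in rad. In form: [[jaw, tx, ty, tz, yaw], ...]. A call has 1 to 20 rows; each row is the pose to reach, as a shift and turn from the pose commanded when the call began, along the tool's axes at that moment; what a row does not reach only later rows make up. A row lasts 1/12 s, in which the tool goes at most 41.7 mm and 7.16 degrees, less where a joint would pass 70% of its speed; a pose out of reach is approached as far as the arm can. A call with a gripper value outside its range is refused whole. The fingers move at their own pace and stop on an object; the grip force is fixed at half the most. Time passes only in rows, so rows that repeat a pose let the fingers close. It gives the time, the measured TCP pose, the force, the opening and the grip force at its end, in the units of the state.
- monitor.state(): the state, without advancing time (a new reading comes with each control period).
- get_image(name): name is "scene" or "top" or "wrist"; returns a dict with "frame" (420x560x3 uint8, blue, green, red), "intrinsics" (3x3 intrinsics, pixels), "rvec" (rotation vector, rad) and "tvec" (3), from world to camera coordinates, as OpenCV has them. Camera axes: x right, y down, z forward; pixel columns grow to the right and rows downward; lengths in m; the calibration is good to about 2 mm. The wrist camera is an equidistant fisheye: a pixel r from the principal point sees the ray r / f radians off the axis. A picture is of the moment at which its call begins. There is no depth.
- manip.finish_job(): hands the job in; it is judged then, once.
The state is a dict: "t": time; "q": joint angles; "dq": joint speeds; "joint_torque": joint torques, N m; "eef_pos": TCP position; "tool_rot": TCP orientation; "force": force on the tool from outside, world axes, zero at the start; "ft_torque": the same for the moment, N m; "gripper_width": opening from 0.0 (shut) to 1.0 (fully open); "gripper_force": force on a finger pad.
Only numpy, scipy, OpenCV 4.12 (cv2) and the standard library are available. Lean on these libraries where they do the work, as an engineer would, in place of code of your own. Each camera call takes 0.05 s, during which the arm holds its last target. There are 200 camera calls.

## Working session

There is one attempt and no reset: what is moved stays moved. The work goes in short steps, Python scripts to look and compute and a tool call to move; the robot and the scene stay as the last step left them, time stands still between calls to the robot, and variables do not carry over. Pictures are saved under pics/ and viewed, at most 10 in all, crops included, and the job is handed in when it is done.

Besides the shell and the picture viewer there is one more tool, called after "Emit:" as name(argument=value, ...) on one line, values as JSON. send_rows: Moves the arm, as the interface text tells. Its arguments: {"type":"object","properties":{"motion":{"type":"array"}},"required":["motion"]}

```bash
mkdir -p pics
cat > h.py <<'E'
import numpy as np, cv2
from scipy.spatial.transform import Rotation as R
def cam(im):
    M=R.from_rotvec(np.ravel(im["rvec"])).as_matrix(); t=np.ravel(im["tvec"]); return np.array(im["intrinsics"]),M,t
def ray(im,u,v,fish=False):
    K,M,t=cam(im); p=np.array([(u-K[0,2])/K[0,0],(v-K[1,2])/K[1,1]])
    if fish:
        r=np.hypot(*p); d=np.array([*(p*(np.sin(r)/max(r,1e-9))),np.cos(r)])
    else: d=np.array([*p,1.])
    return -M.T@t, M.T@(d/np.linalg.norm(d))
def onz(im,u,v,z,fish=False):
    o,d=ray(im,u,v,fish); return o+d*(z-o[2])/d[2]
def tri(*rays):
    A=np.zeros((3,3));b=np.zeros(3)
    for o,d in rays:
        P=np.eye(3)-np.outer(d,d);A+=P;b+=P@o
    x=np.linalg.solve(A,b); return x,[np.linalg.norm((np.eye(3)-np.outer(d,d))@(x-o)) for o,d in rays]
def proj(im,X,fish=False):
    K,M,t=cam(im); c=M@np.array(X)+t
    if fish:
        th=np.arctan2(np.hypot(c[0],c[1]),c[2]); s=th/np.hypot(c[0],c[1]); return K[0,0]*c[0]*s+K[0,2],K[1,1]*c[1]*s+K[1,2]
    return K[0,0]*c[0]/c[2]+K[0,2],K[1,1]*c[1]/c[2]+K[1,2]
E
python3 - <<'E'
from station import monitor,get_image
import cv2,pickle
ims={n:get_image(n) for n in("scene","top","wrist")}
pickle.dump(ims,open("ims0.pkl","wb"))
for n in("scene","top"): cv2.imwrite(f"pics/{n}0.png",ims[n]["frame"]); print(n,ims[n]["intrinsics"][0],ims[n]["rvec"],ims[n]["tvec"])
print(monitor.state())
E
```

```text
scene [530.05626256   0.         272.6008278 ] [ 2.29739578  0.68867598 -0.28203096] [-0.50037066 -0.1094274   1.83932274]
top [431.33035476   0.         279.02888651] [ 2.17334154 -2.21745513  0.07573059] [0.04744381 0.5657437  1.37900483]
{'t': 0.15, 'q': array([ 1.02140918,  0.43504689,  0.0250257 ,  1.57388791, -0.01160941,
        1.13397029, -0.07508427]), 'dq': array([ 0.0007951 , -0.00214651, -0.00040017, -0.00032268,  0.00257814,
       -0.00053529,  0.00103649]), 'joint_torque': array([ 2.16052613e-03, -6.70880914e+01,  1.02605648e+00, -3.16447771e+01,
        1.56137795e-02,  9.00578219e-03,  5.82274197e-05]), 'eef_pos': array([ 0.26982211, -0.56335334,  0.23871686]), 'tool_rot': array([-3.06248598e+00, -6.95585187e-01,  5.87802480e-04]), 'force': array([ 0.39362654, -0.89698461,  0.15925462]), 'ft_torque': array([-0.0126497 , -0.0070692 ,  0.06481971]), 'gripper_force': 0.0, 'gripper_width': 0.9993008359384629}
```

View pics/scene0.png

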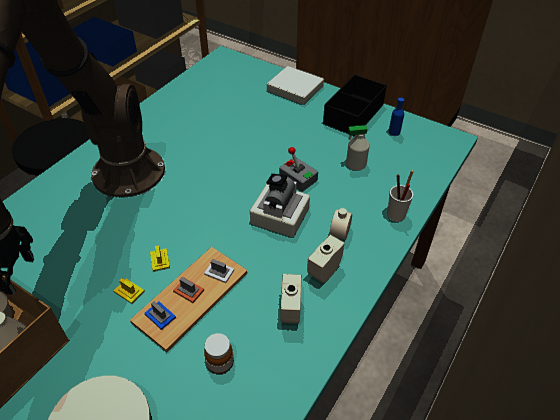

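View pics/top0.png

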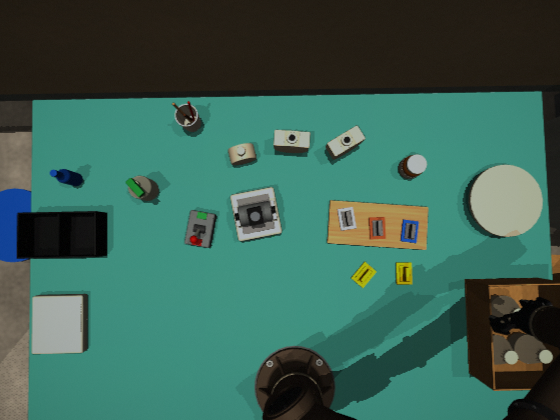

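Scene and top pictures. Things that could be taken for the tile: the blue tile is at scene (160,315) / top (410,230). The look-alikes are yellow tiles at top (404,273) and (364,274), brown at (377,227), white at (347,218), and the blue bottle at (68,177). I choose the tile at top (410,230). The red knob is at top (195,240), the green mark at (202,215), and the reader at (255,215).

Run:
```python
from h import *
import pickle
ims=pickle.load(open("ims0.pkl","rb"))
T,S=ims["top"],ims["scene"]
def big(im,mask,box):
    m=np.zeros(mask.shape,np.uint8); x0,y0,x1,y1=box; m[y0:y1,x0:x1]=mask[y0:y1,x0:x1]*255
    c=max(cv2.findContours(m,cv2.RETR_EXTERNAL,cv2.CHAIN_APPROX_NONE)[0],key=cv2.contourArea); return c[:,0].astype(float)
def f(im): return [im["frame"][...,i].astype(int) for i in range(3)]
def cen(c): return (c.max(0)+c.min(0))/2
b,g,r=f(T); red=(r>110)&(g<70)&(b<70); blue=(b>90)&(b>1.5*r)&(b>1.5*g); green=(g>110)&(r<90)&(b<90)
b2,g2,r2=f(S); red2=(r2>110)&(g2<70)&(b2<70)
k1=cen(big(T,red,(180,225,215,250))); k2=cen(big(S,red2,(280,140,300,158)))
print("knob px",k1,k2,tri(ray(T,*k1),ray(S,*k2)))
c=big(T,blue,(395,215,425,248)); P=np.array([onz(T,u,v,.026)[:2] for u,v in c])
print("blue",cv2.minAreaRect((P*1000).astype(np.float32)))
hsv=cv2.cvtColor(T["frame"],cv2.COLOR_BGR2HSV)
wood=(hsv[...,0]>8)&(hsv[...,0]<24)&(hsv[...,1]>80)&(hsv[...,2]>90)
c=big(T,wood,(320,190,440,260)); P=np.array([onz(T,u,v,.018)[:2] for u,v in c]); print("board",cv2.minAreaRect((P*1000).astype(np.float32)))
w=(hsv[...,1]<40)&(hsv[...,2]>120); c=big(T,w,(225,180,290,250)); P=np.array([onz(T,u,v,.066)[:2] for u,v in c]); print("reader",cv2.minAreaRect((P*1000).astype(np.float32)))
a=cv2.resize(T["frame"][180:255,180:290],None,fx=5,fy=5,interpolation=2)
d=cv2.resize(S["frame"][140:245,240:325],None,fx=3.5,fy=3.5,interpolation=2)[:375]
e=cv2.resize(T["frame"][195:255,325:435],None,fx=5,fy=5)[:225] if 0 else cv2.resize(T["frame"][195:255,325:435],(550,225*550//550))
H=600;o=np.zeros((H,850,3),np.uint8); o[:375,:550]=a; o[:d.shape[0],550:550+d.shape[1]]=d; o[375:600,:550]=e
cv2.imwrite("pics/crop1.png",o[:,:800] if d.shape[1]<=250 else cv2.resize(o,(800,565)))
```

```text
knob px [193. 240.] [291.5 148.5] (array([0.4757506 , 0.29817521, 0.11010085]), [np.float64(0.0019367416040253812), np.float64(0.0019367416040253355)])
blue ((488.69219970703125, -380.1945495605469), (49.60670471191406, 69.52120208740234), 82.14002990722656)
board ((510.9822692871094, -281.0425720214844), (319.6695251464844, 138.8427734375), 84.91902923583984)
reader ((595.6177978515625, 117.69345092773438), (58.41996765136719, 137.8249969482422), 10.205972671508789)
```

View pics/crop1.png

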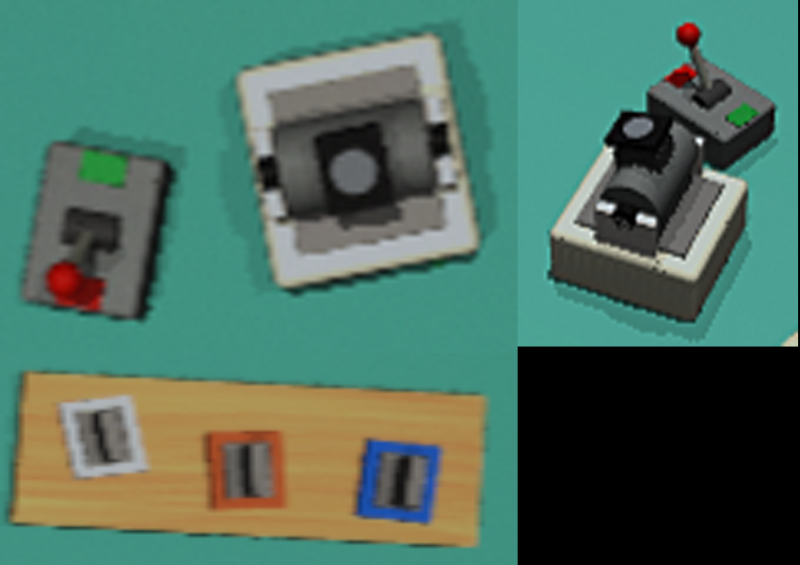

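The crop confirms the blue tile is the right-hand one on the board, at top (410,230). The toggle leans to its red side, and the reader's head leans towards the robot.

```bash
cat >> h.py <<'E'
def to_tool(st,X):
    return R.from_rotvec(st["tool_rot"]).as_matrix().T@(np.array(X)-st["eef_pos"])
def yaw(st):
    x=R.from_rotvec(st["tool_rot"]).as_matrix()[:,0]; return np.arctan2(x[1],x[0])
E
python3 - <<'E'
from h import *
import pickle
from station import monitor
T=pickle.load(open("ims0.pkl","rb"))["top"]
s=4.706
for q in [(240,72),(438,35),(478,245),(283,290)]: print(onz(T,180+q[0]/s,180+q[1]/s,.066))
for q in [(50,145),(170,160),(145,318),(25,300)]: print(onz(T,180+q[0]/s,180+q[1]/s,.045))
st=monitor.state(); print(np.degrees(yaw(st)))
for X in [(.44,-.1,.24),(.425,.306,.24),(.425,.306,.102),(.495,.295,.102)]: print(X,to_tool(st,X).round(3))
E
```

```text
[0.61080001 0.18570228 0.066     ]
[0.63293195 0.053792   0.066     ]
[0.49290874 0.03007348 0.066     ]
[0.4658731  0.15933862 0.066     ]
[0.566025   0.31610404 0.045     ]
[0.55432291 0.23565479 0.045     ]
[0.4488037  0.25359294 0.045     ]
[0.46245891 0.33364501 0.045     ]
25.59308133715085
(0.44, -0.1, 0.24) [ 0.354 -0.344 -0.001]
(0.425, 0.306, 0.24) [ 0.515 -0.717 -0.001]
(0.425, 0.306, 0.102) [ 0.516 -0.717  0.137]
(0.495, 0.295, 0.102) [ 0.574 -0.677  0.137]
```

Emit:
send_rows(motion=[[-1,0.354,-0.344,0,0.3],[-1,0.354,-0.344,0,0.3],[-1,0.354,-0.344,0,0.3],[-1,0.354,-0.344,0,0.3],[-1,0.354,-0.344,0,0.3],[-1,0.354,-0.344,0,0.3],[-1,0.354,-0.344,0,0.3],[-1,0.354,-0.344,0,0.3],[-1,0.354,-0.344,0,0.3],[-1,0.354,-0.344,0,0.3],[-1,0.354,-0.344,0,0.3],[-1,0.354,-0.344,0,0.3],[-1,0.354,-0.344,0,0.3]])

```text
t: 1.23
eef_pos: [0.4428, -0.0931, 0.2396]
tool_rot: [-3.129, -0.245, -0.003]
force: [-0.3, 0.8, -0.7]
gripper_width: -0.002
gripper_force: 0.0
```

Run:
```python
from h import *
from station import monitor
st=monitor.state(); print(st["t"],st["eef_pos"],np.degrees(yaw(st)),st["q"].round(2))
for X in [(.425,.302,.24),(.425,.302,.102),(.505,.288,.102)]: print(X,to_tool(st,X).round(3))
```

```text
1.2333 [ 0.44280767 -0.09306534  0.23958169] 8.948231521367736 [ 0.28  0.17 -0.21  1.96  0.04  1.02 -1.37]
(0.425, 0.302, 0.24) [ 0.044 -0.393  0.001]
(0.425, 0.302, 0.102) [ 0.044 -0.393  0.139]
(0.505, 0.288, 0.102) [ 0.12  -0.366  0.139]
```

Emit:
send_rows(motion=[[-1,0.044,-0.393,0,0.32],[-1,0.044,-0.393,0,0.32],[-1,0.044,-0.393,0,0.32],[-1,0.044,-0.393,0,0.32],[-1,0.044,-0.393,0,0.32],[-1,0.044,-0.393,0,0.32],[-1,0.044,-0.393,0,0.32],[-1,0.044,-0.393,0,0.32],[-1,0.044,-0.393,0,0.32],[-1,0.044,-0.393,0,0.32],[-1,0.044,-0.393,0.07,0.32],[-1,0.044,-0.393,0.139,0.32],[-1,0.044,-0.393,0.139,0.32],[-1,0.044,-0.393,0.139,0.32],[-1,0.044,-0.393,0.139,0.32]])

```text
t: 2.48
eef_pos: [0.4246, 0.2925, 0.0963]
tool_rot: [3.125, -0.271, -0.009]
force: [0.4, -0.5, 0.2]
gripper_width: -0.003
gripper_force: 0.0
```

Run:
```python
from h import *
from station import monitor
st=monitor.state(); print(st["t"],st["eef_pos"],np.degrees(yaw(st)),st["q"].round(2),st["force"])
for X in [(.505,.288,.102)]: print(X,to_tool(st,X).round(3))
```

```text
2.4833 [0.42458224 0.29250248 0.09634847] -9.91187151399054 [-0.43  0.47 -0.37  1.97  0.24  0.76 -2.68] [ 0.40342221 -0.46245438  0.15376428]
(0.505, 0.288, 0.102) [ 0.08  -0.009 -0.006]
```

Emit:
send_rows(motion=[[-1,0.02,-0.003,-0.005,-0.1],[-1,0.04,-0.005,-0.005,-0.1],[-1,0.06,-0.006,-0.005,-0.1],[-1,0.08,-0.008,-0.005,-0.1],[-1,0.08,-0.008,-0.005,-0.1],[-1,0.08,-0.008,-0.005,-0.1],[-1,0.05,-0.008,-0.05,-0.1],[-1,0.02,-0.008,-0.12,-0.1],[-1,0.02,-0.008,-0.18,-0.1],[-1,0.02,-0.008,-0.18,-0.1],[-1,0.02,-0.008,-0.18,-0.1]])

```text
t: 3.4
eef_pos: [0.4465, 0.3011, 0.2863]
tool_rot: [-3.136, 0.111, -0.007]
force: [1.3, 0.1, 1.0]
gripper_width: 0.002
gripper_force: 0.0
```

Run:
```python
from h import *
from station import monitor,get_image
import pickle
ims={n:get_image(n) for n in("scene","top","wrist")}
pickle.dump(ims,open("ims1.pkl","wb"))
st=monitor.state(); print(st["t"],st["eef_pos"],np.degrees(yaw(st)),st["q"].round(2),st["force"])
print(to_tool(st,(.40,.08,.28)),proj(ims["wrist"],(.54,.105,.16),True))
o=np.zeros((420,800,3),np.uint8);o[:,:560]=ims["wrist"]["frame"];o[:240,560:]=cv2.resize(ims["scene"]["frame"][130:210,250:330],(240,240))
cv2.imwrite("pics/w1.png",o)
```

```text
3.55 [0.44734151 0.30028532 0.28334856] -4.107898561956844 [-0.35  0.3  -0.44  1.69  0.14  1.18 -2.47] [ 0.31181338 -0.82295091  1.0554996 ]
[-0.03145315  0.22311926  0.00255873] (np.float64(491.10994168096784), np.float64(93.25938061086444))
```

View pics/w1.png

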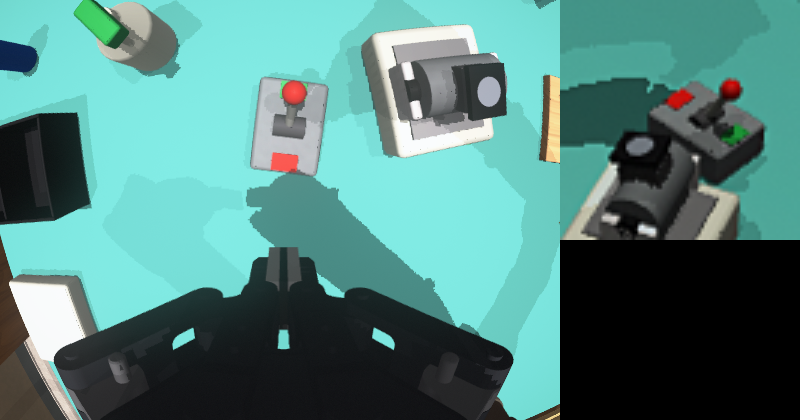

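Toggle is on: in the wrist view the knob at (293,92) sits over the green mark and the red mark at (285,162) is uncovered. The reader's head is at (488,92). Next I look at the head from in front.

Emit:
send_rows(motion=[[-1,-0.033,0.196,0,-0.25],[-1,-0.033,0.196,0,-0.25],[-1,-0.033,0.196,0,-0.25],[-1,-0.033,0.196,0,-0.25],[-1,-0.033,0.196,0,-0.25],[-1,-0.033,0.196,0,-0.25],[-1,-0.033,0.196,0,-0.25],[-1,-0.033,0.196,0,-0.25]])

```text
t: 4.22
eef_pos: [0.4001, 0.1063, 0.2799]
tool_rot: [-3.129, -0.277, 0.001]
force: [0.6, 1.6, 0.1]
gripper_width: -0.002
gripper_force: 0.0
```

Run:
```python
from h import *
from station import monitor,get_image
import pickle
ims={n:get_image(n) for n in("scene","top","wrist")}
pickle.dump(ims,open("ims2.pkl","wb"))
st=monitor.state(); print(st["t"],st["eef_pos"],np.degrees(yaw(st)),st["q"].round(2),st["force"])
W=ims["wrist"];K,M,t=cam(W);print(K[0],K[1],-M.T@t)
u,v=map(int,proj(W,(.535,.105,.16),True));print(u,v)
u=min(max(u,65),495);v=min(max(v,65),355);print(u,v)
o=np.zeros((600,800,3),np.uint8);o[:,:600][:520,:520]=cv2.resize(W["frame"][v-65:v+65,u-65:u+65],(520,520),interpolation=2)
o[:280,520:]=cv2.resize(ims["scene"]["frame"][160:200,255:295],(280,280),interpolation=2)
o[290:570,520:]=cv2.resize(ims["top"]["frame"][195:235,235:275],(280,280),interpolation=2)
cv2.imwrite("pics/w2.png",o)
```

```text
4.3667 [0.40048469 0.10731319 0.28002631] 10.250996788366479 [-0.01  0.08 -0.41  1.96  0.03  1.11 -1.82] [ 0.32079123 -0.66007732 -0.46825455]
[325.1922621    0.         283.06881122] [  0.        325.1922621 208.8394157] [0.46710316 0.11809741 0.41452636]
315 41
315 65
```

View pics/w2.png

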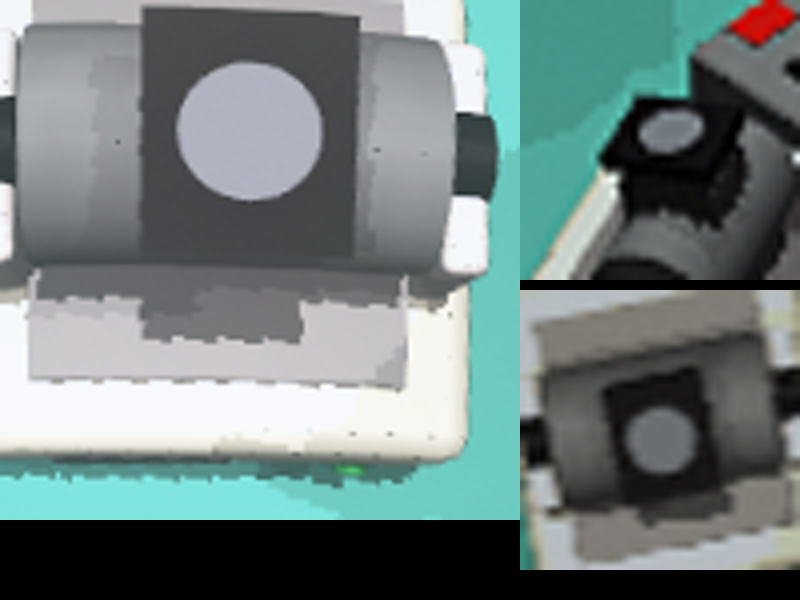

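The head face is clear in the wrist crop: corners (142,8), (360,16), (355,260), (140,255) and window centre (249,131). The same points show in the scene and top crops.

Run:
```python
from h import *
import pickle
I=pickle.load(open("ims2.pkl","rb"));W,S,T=I["wrist"],I["scene"],I["top"]
w=lambda x,y:ray(W,(x+.5)/4-.5+250,(y+.5)/4-.5,True)
s=lambda x,y:ray(S,(x-520+.5)/7-.5+255,(y+.5)/7-.5+160)
t=lambda x,y:ray(T,(x-520+.5)/7-.5+235,(y-290+.5)/7-.5+195)
pr=lambda n,r:print(n,r[0].round(4),np.round(r[1],4))
pr("win",tri(w(249,131),s(671,131),t(660,440)))
pr("winWS",tri(w(249,131),s(671,131)))
C=dict(A=((142,8),(745,105),(603,390)),B=((360,16),(715,170),(700,370)),C=((355,260),(600,160),(725,490)),D=((140,255),(637,97),(628,510)))
X={k:tri(w(*a),s(*b),t(*c)) for k,(a,b,c) in C.items()}
for k in X: pr(k,X[k])
X={k:v[0] for k,v in X.items()}
ex=(X["A"]+X["B"]-X["C"]-X["D"])/2; ey=(X["A"]+X["D"]-X["B"]-X["C"])/2
print(np.linalg.norm(ex),np.linalg.norm(ey),"tilt",np.arctan2(ex[2],np.hypot(*ex[:2])),"yaw",np.degrees(np.arctan2(ex[1],ex[0])),np.degrees(np.arctan2(-ey[0],ey[1])), "cen",sum(X.values())/4)
# PnP in wrist
K,M,tt=cam(W)
obj=np.array([[.025,.021,0],[.025,-.021,0],[-.025,-.021,0],[-.025,.021,0]])
pts=[]
for k in "ABCD":
    d=M@w(*C[k][0])[1]; pts.append(d[:2]/d[2])
for fl in (cv2.SOLVEPNP_IPPE,):
    n,rv,tv,e=cv2.solvePnPGeneric(obj,np.array(pts),np.eye(3),None,flags=fl)
    for a,b,c in zip(rv,tv,e):
        Rw=M.T@R.from_rotvec(a.ravel()).as_matrix(); print("pnp",M.T@(b.ravel()-tt),"nz",Rw[:,2],np.arccos(Rw[2,2]),np.degrees(np.arctan2(Rw[1,0],Rw[0,0])),c)
```

```text
win [0.5411 0.1089 0.1606] [0.0006 0.0003 0.0008]
winWS [0.5416 0.109  0.1607] [0.0002 0.0002]
A [0.5618 0.1331 0.1669] [0.0007 0.0013 0.0016]
B [0.5703 0.0929 0.1653] [0.0009 0.0031 0.0021]
C [0.5208 0.0832 0.1534] [0.0006 0.0012 0.0018]
D [0.513  0.1243 0.1537] [0.0013 0.0007 0.0019]
0.05155949514048337 0.0414896179421625 tilt 0.24570823458406035 yaw 10.611796736131812 11.39527826373088 cen [0.54149496 0.10834835 0.15985175]
pnp [0.5410536  0.10888445 0.1617153 ] nz [-0.22839622  0.00364416  0.97356144] 0.23045990391071874 10.141070589485853 [0.00062251]
pnp [0.540816   0.10897828 0.16163981] nz [-0.33282591  0.06671337  0.94062545] 0.3463281417353426 10.634268762654852 [0.00149742]
```

Run:
```python
from h import *
from station import monitor
st=monitor.state()
for X in [(.4887,-.3802,.20),(.4887,-.3802,.12)]: print(to_tool(st,X).round(3), yaw(st)+np.radians(7.9))
```

```text
[0.    0.495 0.08 ] 0.31679465647591143
[0.    0.495 0.16 ] 0.31679465647591143
```

Emit:
send_rows(motion=[[1,0,0.495,0.03,0.317],[1,0,0.495,0.03,0.317],[1,0,0.495,0.03,0.317],[1,0,0.495,0.03,0.317],[1,0,0.495,0.03,0.317],[1,0,0.495,0.03,0.317],[1,0,0.495,0.03,0.317],[1,0,0.495,0.03,0.317],[1,0,0.495,0.03,0.317],[1,0,0.495,0.03,0.317],[1,0,0.495,0.03,0.317],[1,0,0.495,0.03,0.317],[1,0,0.495,0.1,0.317],[1,0,0.495,0.16,0.317],[1,0,0.495,0.16,0.317],[1,0,0.495,0.16,0.317],[1,0,0.495,0.16,0.317]])

```text
t: 5.78
eef_pos: [0.4868, -0.3792, 0.1176]
tool_rot: [-3.131, 0.217, 0.008]
force: [-0.0, 0.4, 1.0]
gripper_width: 1.0
gripper_force: 0.0
```

Run:
```python
from h import *
from station import monitor,get_image
st=monitor.state(); print(st["t"],st["eef_pos"],np.degrees(yaw(st)),st["q"].round(2),st["tool_rot"])
print(to_tool(st,(.4887,-.3802,.047)).round(4), yaw(st)+np.radians(7.9))
```

```text
5.7833 [ 0.48682482 -0.37921617  0.117625  ] -7.93945684196934 [ 0.59  0.54 -0.02  1.72  0.01  0.88 -1.14] [-3.13058674  0.21726342  0.00837106]
[0.0024 0.0009 0.0706] -0.0006886518048040691
```

Emit:
send_rows(motion=[[1,0.002,0.001,0.03,0],[1,0.002,0.001,0.055,0],[1,0.002,0.001,0.07,0],[1,0.002,0.001,0.07,0],[1,0.002,0.001,0.07,0],[-1,0.002,0.001,0.07,0],[-1,0.002,0.001,0.07,0],[-1,0.002,0.001,0.07,0],[-1,0.002,0.001,0.07,0],[-1,0.002,0.001,0.07,0],[-1,0.002,0.001,0.07,0],[-1,0.002,0.001,0.07,0],[-1,0.002,0.001,0.07,0]])

```text
t: 6.87
eef_pos: [0.4897, -0.3827, 0.0508]
tool_rot: [3.134, -0.22, 0.001]
force: [-0.7, 0.9, 5.4]
gripper_width: 0.126
gripper_force: 59.3
```

Run:
```python
from station import monitor
st=monitor.state(); print({k:st[k] for k in("t","eef_pos","force","ft_torque","gripper_width","gripper_force")})
```

```text
{'t': 6.8667, 'eef_pos': array([ 0.4896638 , -0.38266483,  0.05078907]), 'force': array([-0.65259241,  0.89144261,  5.36327002]), 'ft_torque': array([0.14370573, 0.16244532, 0.03526839]), 'gripper_width': 0.12572954985931195, 'gripper_force': 59.3362158536911}
```

Run:
```python
from h import *
import pickle
from station import monitor
W=pickle.load(open("ims2.pkl","rb"))["wrist"]
for q in [(100,450),(240,452),(400,455)]: print(onz(W,(q[0]+.5)/4-.5+250,(q[1]+.5)/4-.5,.066,True))
st=monitor.state(); print(to_tool(st,(.4514,.0888,.17)).round(4), yaw(st)-np.radians(10.4))
```

```text
[0.47543467 0.12886318 0.066     ]
[0.48170526 0.09235585 0.066     ]
[0.48978692 0.04994873 0.066     ]
[-0.1038 -0.4614 -0.1194] -0.3218828291733565
```

Emit:
send_rows(motion=[[-1,0,0,-0.02,0],[-1,0,0,-0.05,0],[-1,0,0,-0.08,0],[-1,0,0,-0.12,0],[-1,0,0,-0.12,0],[-1,0,0,-0.12,0],[-1,0,0,-0.12,0]])

```text
t: 7.45
eef_pos: [0.489, -0.3822, 0.1698]
tool_rot: [-3.134, 0.22, 0.001]
force: [1.0, 0.4, -2.1]
gripper_width: 0.124
gripper_force: 58.6
```

Emit:
send_rows(motion=[[-1,-0.101,-0.461,0,-0.322],[-1,-0.101,-0.461,0,-0.322],[-1,-0.101,-0.461,0,-0.322],[-1,-0.101,-0.461,0,-0.322],[-1,-0.101,-0.461,0,-0.322],[-1,-0.101,-0.461,0,-0.322],[-1,-0.101,-0.461,0,-0.322],[-1,-0.101,-0.461,0,-0.322],[-1,-0.101,-0.461,0,-0.322],[-1,-0.101,-0.461,0,-0.322],[-1,-0.101,-0.461,0,-0.322],[-1,-0.101,-0.461,0,-0.322],[-1,-0.101,-0.461,0,-0.322],[-1,-0.101,-0.461,0,-0.322],[-1,-0.101,-0.461,0,-0.322]])

```text
t: 8.7
eef_pos: [0.4532, 0.0867, 0.1692]
tool_rot: [3.128, 0.283, -0.004]
force: [1.2, -0.2, -0.5]
gripper_width: 0.123
gripper_force: 58.8
```

Run:
```python
from h import *
from station import monitor,get_image
import pickle
ims={n:get_image(n) for n in("scene","top","wrist")}
pickle.dump(ims,open("ims3.pkl","wb"))
st=monitor.state(); print(st["t"],st["eef_pos"],np.degrees(yaw(st)),st["tool_rot"],st["force"],st["q"].round(2))
print(to_tool(st,(.4544,.0888,.102)).round(4))
o=np.zeros((420,800,3),np.uint8);o[:,:480]=ims["wrist"]["frame"][:,40:520]
u,v=map(int,proj(ims["scene"],(.455,.089,.14))); print(u,v)
o[:320,480:]=cv2.resize(ims["scene"]["frame"][v-32:v+32,u-32:u+32],(320,320),interpolation=2)
cv2.imwrite("pics/w3.png",o)
```

```text
8.85 [0.45380416 0.08650989 0.16987285] 10.265470282152647 [ 3.12838601e+00  2.81003108e-01 -1.46030453e-03] [-0.15092712 -0.24815664 -0.45395968] [-0.07  0.27 -0.28  2.03  0.1   0.86 -1.8 ]
[ 0.0011 -0.0022  0.0679]
248 176
```

View pics/w3.png

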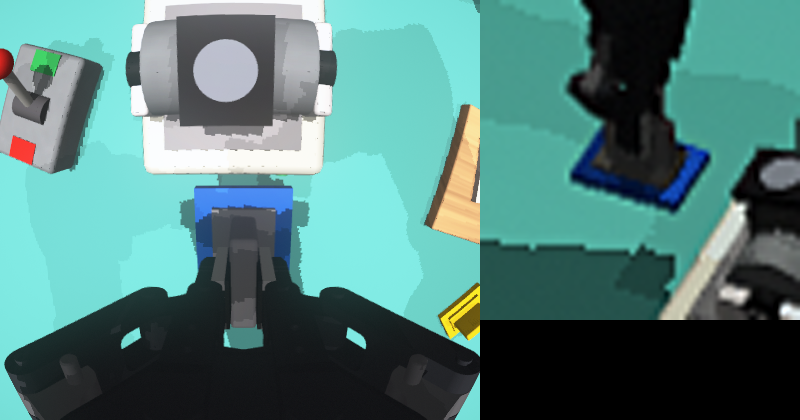

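The wrist view shows the blue tile level in the fingers, front edge at row 187 (columns 235–333 in the full frame). The head face is above it, window at full-frame (266,71). I'll press the tile's front end on the housing's front edge so it pivots between the pads.

Emit:
send_rows(motion=[[-1,0.001,-0.002,0.03,0],[-1,0.001,-0.002,0.055,0],[-1,0.001,-0.002,0.065,0],[-1,0.001,-0.002,0.07,0],[-1,0.001,-0.002,0.072,0],[-1,0.001,-0.002,0.073,0],[-1,0.001,-0.002,0.073,0],[-1,0.001,-0.002,0.073,0]])

```text
t: 9.52
eef_pos: [0.4549, 0.0898, 0.0987]
tool_rot: [3.128, 0.284, 0.002]
force: [-2.7, -0.9, 5.8]
gripper_width: 0.125
gripper_force: 59.6
```

```bash
cat > edge.py <<'E'
from h import *
from station import monitor,get_image
import pickle,sys
W=get_image("wrist") if len(sys.argv)<2 else pickle.load(open(sys.argv[1],"rb"))["wrist"]
st=monitor.state()
if len(sys.argv)<2: print({k:np.round(st[k],4) for k in("t","eef_pos","force","ft_torque","gripper_force","gripper_width")})
f=W["frame"].astype(int); m=((f[...,0]>80)&(f[...,0]>1.6*f[...,2])&(f[...,0]>1.4*f[...,1])); m[:150]=0;m[260:]=0;m[:,:200]=0;m[:,360:]=0
c=max(cv2.findContours(m.astype(np.uint8),0,1)[0],key=cv2.contourArea)[:,0]; 
row=[c[np.abs(c[:,0]-u)<=2][:,1].min() for u in (245,255,265,275,285,295,305,315,325) if (np.abs(c[:,0]-u)<=2).any()]
print("front rows",row,"cols",c[c[:,1]<min(row)+12][:,0].min(),c[c[:,1]<min(row)+12][:,0].max())
E
python3 edge.py ims3.pkl; python3 edge.py
python3 - <<'E'
from h import *
import pickle
W=pickle.load(open("ims3.pkl","rb"))["wrist"]; K,M,t=cam(W)
eef=np.array([.4538,.0865,.1699]); c,s=np.cos(np.radians(10.27)),np.sin(np.radians(10.27))
for h in (34,36,38,40):
  r=[]
  for th in (0,.1,.2,.24,.3,.35):
    ct,sn=np.cos(th),np.sin(th); zP=h-32.8
    for x,z in((35,8-h),):
        X=(x*ct-z*sn)/1e3; Z=(zP+z*ct+x*sn)/1e3
        r.append(round(proj(W,eef+[X*c,X*s,Z],True)[1],1))
  print(h,r)
# head PnP second view
obj=np.array([[.025,.021,0],[.025,-.021,0],[-.025,-.021,0],[-.025,.021,0]])
pts=[]
for q in [(218,16),(315,14),(313,126),(219,126)]:
    d=M@ray(W,*q,True)[1]; pts.append(d[:2]/d[2])
n,rv,tv,e=cv2.solvePnPGeneric(obj,np.array(pts),np.eye(3),None,flags=cv2.SOLVEPNP_IPPE)
for a,b,g in zip(rv,tv,e):
    Rw=M.T@R.from_rotvec(a.ravel()).as_matrix(); print("pnp",M.T@(b.ravel()-t),"nz",Rw[:,2],np.degrees(np.arctan2(Rw[1,0],Rw[0,0])),g)
print(onz(W,266,71,.1606,True))
E
```

```text
front rows [np.int32(186), np.int32(186), np.int32(186), np.int32(186), np.int32(186), np.int32(186), np.int32(186), np.int32(186), np.int32(186)] cols 234 332
{'t': np.float64(9.5667), 'eef_pos': array([0.4549, 0.0898, 0.0986]), 'force': array([-3.2288, -1.5268,  8.2436]), 'ft_torque': array([-0.3847,  0.7386, -0.0856]), 'gripper_force': np.float64(60.2605), 'gripper_width': np.float64(0.1253)}
front rows [np.int32(187), np.int32(188), np.int32(186), np.int32(186), np.int32(186), np.int32(186), np.int32(186), np.int32(186), np.int32(188)] cols 234 332
34 [np.float64(186.8), np.float64(183.5), np.float64(180.8), np.float64(179.9), np.float64(178.8), np.float64(178.2)]
36 [np.float64(186.8), np.float64(183.1), np.float64(180.0), np.float64(178.9), np.float64(177.6), np.float64(176.7)]
38 [np.float64(186.8), np.float64(182.7), np.float64(179.2), np.float64(177.9), np.float64(176.4), np.float64(175.3)]
40 [np.float64(186.8), np.float64(182.3), np.float64(178.3), np.float64(177.0), np.float64(175.1), np.float64(173.8)]
pnp [0.54178175 0.10897634 0.16231742] nz [-0.11009586  0.06058048  0.99207304] 9.797248346418309 [0.00108699]
pnp [0.54140463 0.10809975 0.16221486] nz [-0.1832336  -0.21802987  0.95858668] 9.411450944594298 [0.00535366]
[0.54118935 0.10859293 0.1606    ]
```

Emit:
send_rows(motion=[[-1,0,0,0.001,0],[-1,0,0,0.002,0],[-1,0,0,0.003,0],[-1,0,0,0.003,0],[-1,0,0,0.003,0]])

```text
t: 9.98
eef_pos: [0.4542, 0.0897, 0.0969]
tool_rot: [3.128, 0.284, 0.001]
force: [-14.1, -4.0, 35.8]
gripper_width: 0.125
gripper_force: 65.4
```

```bash
python3 edge.py
```

```text
{'t': np.float64(10.0333), 'eef_pos': array([0.4541, 0.0897, 0.0969]), 'force': array([-14.2007,  -3.7851,  35.9478]), 'ft_torque': array([-0.7822,  2.5824,  0.044 ]), 'gripper_force': np.float64(65.4477), 'gripper_width': np.float64(0.1241)}
front rows [np.int32(185), np.int32(185), np.int32(185), np.int32(185), np.int32(185), np.int32(185), np.int32(185), np.int32(185), np.int32(185)] cols 234 333
```

Emit:
send_rows(motion=[[-1,0,0,0.001,0],[-1,0,0,0.002,0],[-1,0,0,0.003,0],[-1,0,0,0.003,0],[-1,0,0,0.003,0]])

```text
t: 10.45
eef_pos: [0.4535, 0.0895, 0.094]
tool_rot: [3.127, 0.284, -0.001]
force: [-17.7, -4.9, 42.1]
gripper_width: 0.127
gripper_force: 69.6
```

```bash
python3 edge.py
```

```text
{'t': np.float64(10.5), 'eef_pos': array([0.4535, 0.0896, 0.094 ]), 'force': array([-17.2304,  -4.3025,  41.8401]), 'ft_torque': array([-0.9886,  3.2757, -0.0626]), 'gripper_force': np.float64(69.645), 'gripper_width': np.float64(0.1248)}
front rows [np.int32(185), np.int32(185), np.int32(185), np.int32(185), np.int32(185), np.int32(185), np.int32(185), np.int32(185), np.int32(185)] cols 232 333
```

```bash
cat > tilt.py <<'E'
from h import *
from station import monitor,get_image
import pickle,sys
from scipy.optimize import least_squares
def meas(W):
    f=W["frame"].astype(float); s=f[...,0]-1.3*np.maximum(f[...,1]*.75,f[...,2])  # blueness
    p=s[150:215,255:312].mean(1); 
    b=f[...,2]; pr=b[150:215,255:312].mean(1)
    # front edge: bg(teal g high)->blue: green channel
    g=f[150:215,240:326,1]; prof=g.mean(1); d=-np.diff(prof); i=d.argmax(); w=d[i-2:i+3].clip(0); r=150.5+((np.arange(i-2,i+3))*w).sum()/w.sum()
    k=int(r)+4; G=f[k:k+6,:,1].mean(0); D=np.diff(G)
    i=200+(-D[200:260]).argmax(); w=(-D[i-2:i+3]).clip(0); L=.5+(np.arange(i-2,i+3)*w).sum()/w.sum()
    i=310+D[310:360].argmax(); w=D[i-2:i+3].clip(0); Rr=.5+(np.arange(i-2,i+3)*w).sum()/w.sum()
    return r,L,Rr
# camera pose in tool frame, from reference
I=pickle.load(open("ims3.pkl","rb"));W0=I["wrist"];K,M,t=cam(W0)
eef0=np.array([.45380416,.08650989,.16987285]);c,s_=np.cos(np.radians(10.265)),np.sin(np.radians(10.265))
def model(th,sl,h,e=(35,0)):   # slide up sl mm of the tile in tool
    x,z=e[0],e[1]-h; X=x*np.cos(th)-z*np.sin(th); Z=z*np.cos(th)+x*np.sin(th)+(h-32.8)+sl
    u=[]
    for y in(25,-25): u.append(proj(W0,eef0+np.array([X*c-y*s_,X*s_+y*c,Z])/1e3,True))
    return (u[0][1]+u[1][1])/2,u[1][0]-u[0][0]
if __name__=="__main__":
    m0=meas(W0); W=get_image("wrist"); cv2.imwrite("pics/_now.png",W["frame"]); m=meas(W); print("ref",np.round(m0,2),"now",np.round(m,2))
    print("model0",model(0,0,36),model(0,0,36,(35,8)))
    dr,dw=m[0]-m0[0],(m[2]-m[1])-(m0[2]-m0[1])
    for e in((35,0),(35,8)):
      for h in(34,38):
        b=model(0,0,h,e); q=least_squares(lambda p:[model(p[0],p[1]*10,h,e)[0]-b[0]-dr,model(p[0],p[1]*10,h,e)[1]-b[1]-dw],[.1,.1]).x
        print(e,h,"theta",q[0].round(3),"slide",(q[1]*10).round(2),[np.round(model(th,0,h,e),1) for th in (0,.24)])
    st=monitor.state(); print({k:np.round(st[k],4) for k in("t","eef_pos","force")})
E
python3 tilt.py
```

```text
ref [172.29 257.28 322.68] now [183.96 231.72 333.86]
model0 (np.float64(183.94055785006438), np.float64(94.95225570674734)) (np.float64(186.9963648013386), np.float64(99.44858975132996))
(35, 0) 34 theta 0.16 slide 42.39 [array([183.9,  95. ]), array([173.5, 101.1])]
(35, 0) 38 theta 0.14 slide 43.13 [array([183.9,  95. ]), array([171.7, 101.3])]
(35, 8) 34 theta 1.058 slide 0.96 [array([187. ,  99.4]), array([180.1, 105.8])]
(35, 8) 38 theta 0.181 slide 37.92 [array([187. ,  99.4]), array([178.2, 106.1])]
{'t': np.float64(10.55), 'eef_pos': array([0.4534, 0.0895, 0.094 ]), 'force': array([-17.667 ,  -4.4226,  41.3371])}
```

Run:
```python
import cv2,pickle,numpy as np
a=pickle.load(open("ims3.pkl","rb"))["wrist"]["frame"];b=cv2.imread("pics/_now.png")
f=lambda x:cv2.resize(x[160:260,220:350],(400,308),interpolation=cv2.INTER_NEAREST)
from station import get_image
s=get_image("scene")["frame"]; 
o=np.zeros((600,800,3),np.uint8);o[:308,:400]=f(a);o[:308,400:]=f(b);o[310:590,:280]=cv2.resize(s[155:225,215:285],(280,280),interpolation=2)
cv2.imwrite("pics/w4.png",o)
```

```text
(no output)
```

View pics/w4.png

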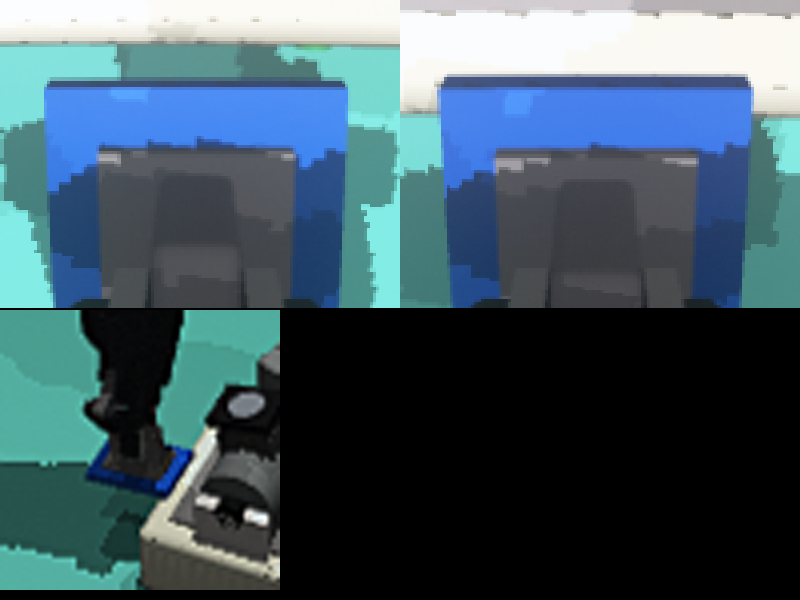

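Run:
```python
from tilt import *
for h in(34,38):
  for th in(0,.05,.1,.15): print(h,th,[(s,np.round(np.array(model(th,s,h,(35,8)))-model(0,0,h,(35,8)),1),round(model(th,s,h,(35,0))[0]-model(0,0,h,(35,0))[0],1)) for s in(0,2,4,6)])
```

```text
34 0 [(0, array([0., 0.]), np.float64(0.0)), (2, array([0.8, 1.2]), np.float64(0.7)), (4, array([1.6, 2.4]), np.float64(1.5)), (6, array([2.5, 3.7]), np.float64(2.3))]
34 0.05 [(0, array([-1.8,  1.2]), np.float64(-2.5)), (2, array([-1. ,  2.5]), np.float64(-1.7)), (4, array([-0.1,  3.7]), np.float64(-1.0)), (6, array([0.7, 5. ]), np.float64(-0.3))]
34 0.1 [(0, array([-3.3,  2.5]), np.float64(-4.8)), (2, array([-2.6,  3.8]), np.float64(-4.1)), (4, array([-1.7,  5. ]), np.float64(-3.4)), (6, array([-0.9,  6.4]), np.float64(-2.6))]
34 0.15 [(0, array([-4.8,  3.9]), np.float64(-6.9)), (2, array([-4. ,  5.1]), np.float64(-6.3)), (4, array([-3.2,  6.5]), np.float64(-5.6)), (6, array([-2.4,  7.8]), np.float64(-4.8))]
38 0 [(0, array([0., 0.]), np.float64(0.0)), (2, array([0.8, 1.2]), np.float64(0.7)), (4, array([1.6, 2.4]), np.float64(1.5)), (6, array([2.5, 3.7]), np.float64(2.3))]
38 0.05 [(0, array([-2.1,  1.3]), np.float64(-2.8)), (2, array([-1.4,  2.5]), np.float64(-2.1)), (4, array([-0.5,  3.7]), np.float64(-1.4)), (6, array([0.3, 5. ]), np.float64(-0.6))]
38 0.1 [(0, array([-4.1,  2.6]), np.float64(-5.5)), (2, array([-3.4,  3.8]), np.float64(-4.8)), (4, array([-2.6,  5.1]), np.float64(-4.1)), (6, array([-1.7,  6.4]), np.float64(-3.4))]
38 0.15 [(0, array([-6.,  4.]), np.float64(-8.1)), (2, array([-5.2,  5.3]), np.float64(-7.4)), (4, array([-4.4,  6.6]), np.float64(-6.7)), (6, array([-3.6,  7.9]), np.float64(-6.0))]
```

Ref left, now right: the tile rose about 4 mm in the pads and tilted only about 0.04 rad, because friction at the edge opposed the turning. I'll press again while drawing the tool back, so friction helps the turn.

Emit:
send_rows(motion=[[-1,0,0,-0.008,0],[-1,0.005,0,-0.01,0],[-1,0.005,0,-0.01,0],[-1,0.005,0,-0.004,0],[-1,0.003,0,0,0],[-1,0,0,0.001,0],[-1,-0.003,0,0.002,0],[-1,-0.006,0,0.003,0],[-1,-0.009,0,0.003,0],[-1,-0.009,0,0.003,0]])

```text
t: 11.43
eef_pos: [0.4476, 0.0893, 0.0889]
tool_rot: [-3.128, -0.285, -0.007]
force: [0.7, -0.0, 13.6]
gripper_width: 0.124
gripper_force: 69.3
```

```bash
cat > rows.py <<'E'
from h import *
from station import monitor,get_image
W=get_image("wrist"); f=W["frame"].astype(float); hsv=cv2.cvtColor(W["frame"],cv2.COLOR_BGR2HSV)
m=(hsv[...,0]>104)&(hsv[...,0]<130)&(hsv[...,1]>110)   # blue hue
m[:130]=0; m[:,:200]=0; m[:,370:]=0; m[280:]=0
v=hsv[...,2].astype(int)
tops=[];edges=[]
for u in range(255,316,6):
    r=np.where(m[:,u])[0]
    if len(r): tops.append(r[0]); k=v[r[0]:r[0]+14,u]; edges.append(r[0]+np.diff(k).argmax()+1)
e=int(np.median(edges)); L=np.where(m[e+2])[0]
print("bottom-front row",np.median(tops),"top-front row",np.mean(edges).round(1),"cols",L.min(),L.max(),L.max()-L.min()+1)
st=monitor.state(); print({k:np.round(st[k],4) for k in("t","eef_pos","force","ft_torque")})
cv2.imwrite("pics/_now.png",W["frame"])
E
python3 rows.py
```

```text
bottom-front row 180.0 top-front row 185.0 cols 231 336 106
{'t': np.float64(11.4833), 'eef_pos': array([0.4476, 0.0893, 0.0888]), 'force': array([ 0.1255, -0.1463, 12.8224]), 'ft_torque': array([ 0.1168, -0.5779, -0.0443])}
```

Emit:
send_rows(motion=[[-1,0,0,-0.004,0],[-1,0.005,0,-0.004,0],[-1,0.005,0,-0.002,0],[-1,0.004,0,0.001,0],[-1,0.002,0,0.002,0],[-1,-0.001,0,0.003,0],[-1,-0.004,0,0.004,0],[-1,-0.007,0,0.004,0],[-1,-0.007,0,0.004,0]])

```text
t: 12.23
eef_pos: [0.4399, 0.0878, 0.0846]
tool_rot: [-3.128, -0.285, -0.004]
force: [-0.3, 0.4, 8.9]
gripper_width: 0.125
gripper_force: 70.8
```

```bash
python3 rows.py
```

```text
bottom-front row 177.0 top-front row 184.0 cols 230 337 108
{'t': np.float64(12.2833), 'eef_pos': array([0.4399, 0.0878, 0.0846]), 'force': array([-0.6687, -0.1178,  9.2113]), 'ft_torque': array([ 0.0174, -0.348 , -0.055 ])}
```

Emit:
send_rows(motion=[[-1,-0.01,0,-0.03,0],[-1,-0.01,0,-0.07,0],[-1,-0.01,0,-0.11,0],[-1,-0.01,0,-0.125,0],[-1,-0.01,0,-0.125,0],[-1,-0.01,0,-0.125,0],[-1,-0.01,0,-0.125,0]])

```text
t: 12.87
eef_pos: [0.4281, 0.0852, 0.2078]
tool_rot: [3.128, 0.285, -0.004]
force: [0.1, 0.1, -2.1]
gripper_width: 0.123
gripper_force: 69.5
```

```bash
python3 rows.py
python3 - <<'E'
import cv2,pickle,numpy as np
from station import get_image
from h import *
from tilt import model
ims={n:get_image(n) for n in("scene","top","wrist")}; pickle.dump(ims,open("ims4.pkl","wb"))
b=ims["wrist"]["frame"];s=ims["scene"]; u,v=map(int,proj(s,(.43,.086,.18)))
o=np.zeros((600,800,3),np.uint8);o[:480,:480]=cv2.resize(b[160:280,225:345],(480,480),interpolation=0);o[:320,480:]=cv2.resize(s["frame"][v-32:v+32,u-32:u+32],(320,320),interpolation=2)
cv2.imwrite("pics/w5.png",o)
print(u,v)
for h in(36,):
  for th in(0,.15,.2,.25,.3): print(th,[(s,np.round(model(th,s,h,(35,8)),1),np.round(model(th,s,h,(35,0)),1)) for s in(3,5)])
E
```

```text
bottom-front row 178.0 top-front row 184.0 cols 230 336 107
{'t': np.float64(12.9167), 'eef_pos': array([0.4279, 0.0852, 0.2076]), 'force': array([-0.3498, -0.2165, -1.8169]), 'ft_torque': array([ 0.0401, -0.0197, -0.0526])}
240 163
0 [(3, array([188.2, 101.2]), array([185.1,  96.6])), (5, array([189.1, 102.5]), array([185.8,  97.7]))]
0.15 [(3, array([182.8, 105.3]), array([177.5, 100.5])), (5, array([183.6, 106.6]), array([178.2, 101.7]))]
0.2 [(3, array([181.3, 106.8]), array([175.2, 101.9])), (5, array([182.1, 108.1]), array([175.9, 103.2]))]
0.25 [(3, array([180.1, 108.3]), array([173.2, 103.4])), (5, array([180.9, 109.7]), array([173.8, 104.7]))]
0.3 [(3, array([179. , 109.9]), array([171.3, 105. ])), (5, array([179.8, 111.4]), array([172. , 106.3]))]
```

View pics/w5.png

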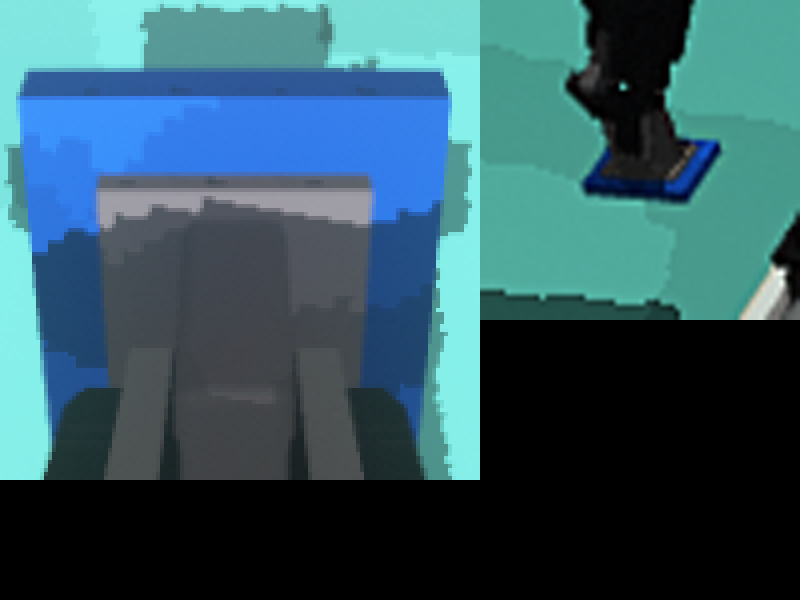

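The tile in the fingers is clearly tilted, front end up: front-face corners in the crop at (23,71), (444,71), (449,96), (18,96), carrier front corners at (98,190), (372,190). Next I fit its pose from these.

Run:
```python
from h import *
import pickle
obj=np.array([[35,25,0],[35,-25,0],[35,-25,8],[35,25,8],[25,16,12],[25,-16,12],[25,16,8],[25,-16,8]])/1e3
def run(W,pts,eef,yw,n=8):
    K,M,t=cam(W); p=[]
    for q in pts: d=M@ray(W,*q,True)[1]; p.append(d[:2]/d[2])
    p=np.array(p); ok,rv,tv=cv2.solvePnP(obj[:n],p[:n],np.eye(3),None,flags=cv2.SOLVEPNP_SQPNP)
    ok,rv,tv=cv2.solvePnP(obj[:n],p[:n],np.eye(3),None,rv,tv,True)
    Rw=M.T@R.from_rotvec(rv.ravel()).as_matrix(); X=M.T@(tv.ravel()-t); c,s=np.cos(yw),np.sin(yw)
    d=X-eef; err=(cv2.projectPoints(obj[:n],rv,tv,np.eye(3),None)[0][:,0]-p[:n])*325
    print("tile-in-tool mm",np.round(np.array([d[0]*c+d[1]*s,-d[0]*s+d[1]*c,d[2]])*1e3,1),"tilt",np.arcsin(Rw[2,0]).round(3),"roll",np.arcsin(Rw[2,1]).round(3),"yaw",np.degrees(np.arctan2(Rw[1,0],Rw[0,0])).round(1),"err",np.abs(err).max().round(2))
I0=pickle.load(open("ims3.pkl","rb"));I4=pickle.load(open("ims4.pkl","rb"))
g=lambda x,y:((x)/3.077-.5+220,(y)/3.077-.5+160); k=lambda x,y:(x/4-.5+225,y/4-.5+160)
yw=np.radians(10.27)
P0=[g(48,80),g(346,80),g(348,87),g(45,87),g(98,154),g(296,154),g(98,150),g(296,150)]
P4=[k(23,71),k(445,71),k(449,97),k(18,97),k(98,189),k(372,189),k(98,177),k(372,177)]
for n in(4,6,8): run(I0["wrist"],P0,np.array([.4538,.0865,.1699]),yw,n); run(I4["wrist"],P4,np.array([.4279,.0852,.2076]),yw,n)
```

```text
tile-in-tool mm [ -0.6  -1.6 -30.2] tilt -0.051 roll -0.013 yaw 10.4 err 0.79
tile-in-tool mm [  7.2  -1.1 -25.9] tilt 0.216 roll -0.008 yaw 10.6 err 0.75
tile-in-tool mm [ -0.6  -1.5 -31.2] tilt -0.029 roll -0.003 yaw 10.3 err 0.87
tile-in-tool mm [  7.1  -1.  -26.7] tilt 0.22 roll 0.007 yaw 10.3 err 1.0
tile-in-tool mm [ -0.6  -1.5 -30.3] tilt -0.037 roll -0.003 yaw 10.3 err 0.96
tile-in-tool mm [  6.9  -1.  -25.8] tilt 0.203 roll 0.007 yaw 10.3 err 0.88
```

Run:
```python
from h import *
from station import monitor
st=monitor.state(); print(np.degrees(yaw(st)))
for X in [(.528,.1075,.212),(.5325,.1083,.1955),(.535,.1088,.1832)]: print(to_tool(st,X).round(4))
```

```text
10.419076007455267
[ 0.1021 -0.0037 -0.0043]
[ 0.1068 -0.0037  0.0122]
[ 0.1093 -0.0037  0.0245]
```

Emit:
send_rows(motion=[[-1,0.02,-0.004,-0.006,0],[-1,0.05,-0.004,-0.006,0],[-1,0.08,-0.004,-0.006,0],[-1,0.102,-0.004,-0.004,0],[-1,0.102,-0.004,-0.004,0],[-1,0.102,-0.004,-0.004,0],[-1,0.102,-0.004,-0.004,0],[-1,0.102,-0.004,-0.004,0]])

```text
t: 13.73
eef_pos: [0.5274, 0.1077, 0.2129]
tool_rot: [3.128, 0.285, -0.002]
force: [0.7, 0.9, -1.3]
gripper_width: 0.125
gripper_force: 69.4
```

Run:
```python
from h import *
from station import monitor,get_image
import pickle
ims={n:get_image(n) for n in("scene","top","wrist")}; pickle.dump(ims,open("ims5.pkl","wb"))
st=monitor.state(); print({k:np.round(st[k],4) for k in("t","eef_pos","force","gripper_force")},np.degrees(yaw(st)))
for X in [(.5325,.1083,.1955),(.535,.1088,.1832)]: print(to_tool(st,X).round(4))
s=ims["scene"];T=ims["top"]
o=np.zeros((600,800,3),np.uint8);u,v=map(int,proj(s,(.54,.108,.17)));o[:400,:400]=cv2.resize(s["frame"][v-25:v+25,u-25:u+25],(400,400),interpolation=2)
W=ims["wrist"]["frame"][130:250,220:340];o[:400,400:]=cv2.resize(W,(400,400),interpolation=2)
cv2.imwrite("pics/w6.png",o);print(u,v)
```

```text
{'t': np.float64(13.8833), 'eef_pos': array([0.5279, 0.1078, 0.2135]), 'force': array([-0.1342, -0.3304, -1.0549]), 'gripper_force': np.float64(69.4392)} 10.418969042581548
[0.0046 0.0003 0.018 ]
[0.0072 0.0003 0.0303]
275 175
```

View pics/w6.png

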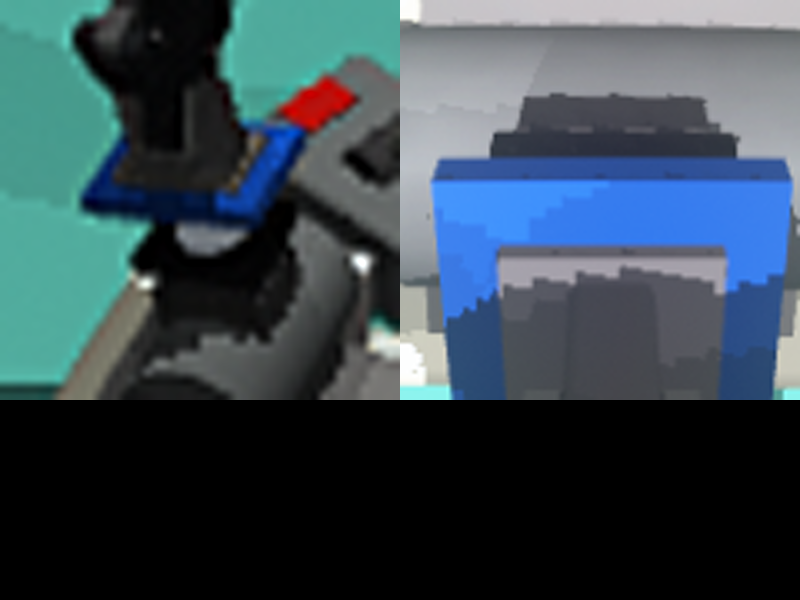

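The tile hangs above the head, laterally centred: tile columns 432–792, head 491–737 in the crop, and the slopes look alike. Lowering gently.

Emit:
send_rows(motion=[[-1,0.002,0,0.008,0],[-1,0.004,0,0.014,0],[-1,0.0045,0,0.018,0],[-1,0.005,0,0.02,0],[-1,0.0055,0,0.022,0],[-1,0.0055,0,0.022,0],[-1,0.0055,0,0.022,0]])

```text
t: 14.47
eef_pos: [0.534, 0.1089, 0.1912]
tool_rot: [3.129, 0.285, -0.0]
force: [-0.2, 0.6, -2.4]
gripper_width: 0.13
gripper_force: 69.4
```

```bash
python3 rows.py
```

```text
bottom-front row 177.0 top-front row 184.0 cols 230 337 108
{'t': np.float64(14.5167), 'eef_pos': array([0.534 , 0.109 , 0.1914]), 'force': array([ 0.9172, -0.4642, -1.5265]), 'ft_torque': array([ 0.0163,  0.0051, -0.0285])}
```

Emit:
send_rows(motion=[[-1,0.0005,0,0.0015,0],[-1,0.0005,0,0.003,0],[-1,0.0005,0,0.003,0],[-1,0.0005,0,0.003,0]])

```text
t: 14.85
eef_pos: [0.5348, 0.1092, 0.1887]
tool_rot: [-3.128, -0.285, -0.001]
force: [0.5, -0.0, 1.3]
gripper_width: 0.126
gripper_force: 69.8
```

Emit:
send_rows(motion=[[-1,0,0,0.001,0],[-1,0,0,0.002,0],[-1,0,0,0.002,0],[-1,0,0,0.002,0]])

```text
t: 15.18
eef_pos: [0.5348, 0.1091, 0.1865]
tool_rot: [-3.129, -0.285, -0.001]
force: [1.4, 0.5, 3.6]
gripper_width: 0.127
gripper_force: 70.1
```

```bash
cat > avg.py <<'E'
from h import *
from station import monitor,get_image
A=[]
for i in range(15):
    get_image("top"); s=monitor.state(); A.append(np.r_[s["eef_pos"]*1e3,s["force"],s["ft_torque"]])
A=np.array(A); y=np.radians(10.4); m=A.mean(0)
rot=lambda v:np.array([v[0]*np.cos(y)+v[1]*np.sin(y),-v[0]*np.sin(y)+v[1]*np.cos(y),v[2]])
print("t",s["t"],"pos",m[:3].round(2),"F reader",rot(m[3:6]).round(2),"T reader",rot(m[6:]).round(3),"sem",(A.std(0)[3:]/15**.5).round(3),"grip",s["gripper_force"])
E
python3 avg.py
```

```text
t 15.9333 pos [534.54 109.08 186.38] F reader [1.39 0.26 4.6 ] T reader [ 0.039 -0.233 -0.014] sem [0.132 0.08  0.13  0.011 0.008 0.007] grip 70.10634541511536
```

Emit:
send_rows(motion=[[-1,0.0003,0,0.001,0],[-1,0.0006,0,0.0025,0],[-1,0.0006,0,0.0025,0],[-1,0.0006,0,0.0025,0]])

```text
t: 16.27
eef_pos: [0.535, 0.1092, 0.1838]
tool_rot: [3.129, 0.285, -0.0]
force: [0.5, 0.7, 7.0]
gripper_width: 0.124
gripper_force: 70.4
```

```bash
python3 avg.py; python3 rows.py
```

```text
t 17.0167 pos [535.04 109.17 183.9 ] F reader [0.81 0.26 6.57] T reader [ 0.062 -0.038  0.001] sem [0.16  0.087 0.148 0.008 0.009 0.008] grip 70.38825988769531
bottom-front row 177.0 top-front row 184.0 cols 230 337 108
{'t': np.float64(17.0667), 'eef_pos': array([0.535 , 0.1091, 0.1839]), 'force': array([1.1439, 0.2819, 6.0537]), 'ft_torque': array([ 0.0327, -0.0575,  0.007 ])}
```

Emit:
send_rows(motion=[[-1,-0.001,0,-0.005,0],[-1,-0.003,0,-0.012,0],[-1,-0.003,0,-0.012,0],[-1,-0.003,0,-0.012,0],[-1,-0.003,0,-0.012,0]])

```text
t: 17.48
eef_pos: [0.5316, 0.1083, 0.1955]
tool_rot: [3.128, 0.285, -0.001]
force: [0.0, 0.6, -1.4]
gripper_width: 0.123
gripper_force: 69.4
```

```bash
python3 avg.py
```

```text
t 18.2333 pos [531.95 108.54 195.63] F reader [ 0.06 -0.09 -1.11] T reader [ 0.01   0.002 -0.006] sem [0.115 0.142 0.133 0.006 0.005 0.008] grip 69.42599773406982
```

Comparing pressed and free readings, the force line runs near the head's downhill edge. So the tile is tilted a few hundredths of a rad too far. I'll back off and press its low edge lightly on the table in front of the reader to take some tilt out.

Emit:
send_rows(motion=[[-1,-0.01,0,-0.02,0],[-1,-0.045,0,-0.02,0],[-1,-0.085,0,-0.02,0],[-1,-0.12,0,-0.02,0],[-1,-0.145,0,-0.01,0],[-1,-0.145,0,0.03,0],[-1,-0.145,0,0.07,0],[-1,-0.145,0,0.11,0],[-1,-0.145,0,0.14,0],[-1,-0.145,0,0.15,0],[-1,-0.145,0,0.15,0],[-1,-0.145,0,0.15,0]])

```text
t: 19.23
eef_pos: [0.3894, 0.0825, 0.0457]
tool_rot: [3.128, 0.286, -0.002]
force: [0.1, 0.3, -1.5]
gripper_width: 0.123
gripper_force: 69.4
```

```bash
cat > sub.py <<'E'
from h import *
from station import monitor,get_image
def edges(W):
    f=W["frame"].astype(float); b=f[...,0]; r=f[...,2]; n0,n1=262,308
    out=[]
    # bottom-front: green falls (bg->dark blue); top-front: blue rises
    for ch,sg,lo,hi in((1,-1,170,190),(0,1,178,194)):
        p=f[lo:hi,n0:n1,ch].mean(1); d=(sg*np.diff(p)).clip(0); i=d.argmax(); k=np.arange(max(i-2,0),min(i+3,len(d))); out.append(lo+.5+(k*d[k]).sum()/d[k].sum())
    return np.round(out,2)
if __name__=="__main__":
    import pickle
    print("ims4",edges(pickle.load(open("ims4.pkl","rb"))["wrist"]),"now",edges(get_image("wrist")))
    s=monitor.state(); print({k:np.round(s[k],4) for k in("t","eef_pos","force","ft_torque")})
E
python3 sub.py
```

```text
ims4 [176.74 183.67] now [172.73 183.77]
{'t': np.float64(19.2833), 'eef_pos': array([0.39  , 0.0827, 0.0464]), 'force': array([-0.1174,  0.3521, -0.8289]), 'ft_torque': array([-0.0102, -0.0032, -0.0378])}
```

Emit:
send_rows(motion=[[-1,0,0,0.006,0],[-1,0,0,0.009,0],[-1,0,0,0.01,0],[-1,0,0,0.01,0],[-1,0,0,0.01,0]])

```text
t: 19.7
eef_pos: [0.3902, 0.0825, 0.0363]
tool_rot: [-3.129, -0.285, -0.002]
force: [1.3, 0.3, 3.7]
gripper_width: 0.126
gripper_force: 70.3
```

Emit:
send_rows(motion=[[-1,0.001,0,0.001,0],[-1,0.002,0,0.002,0],[-1,0.002,0,0.002,0],[-1,0.002,0,0.002,0]])

```text
t: 20.03
eef_pos: [0.3922, 0.0829, 0.0347]
tool_rot: [3.129, 0.285, 0.003]
force: [-1.2, -0.3, 16.4]
gripper_width: 0.127
gripper_force: 72.7
```

```bash
python3 sub.py
```

```text
ims4 [176.74 183.67] now [176.75 185.52]
{'t': np.float64(20.0833), 'eef_pos': array([0.3922, 0.0829, 0.0347]), 'force': array([-0.7892, -0.8686, 17.6824]), 'ft_torque': array([-0.2089,  0.783 ,  0.0112])}
```

Emit:
send_rows(motion=[[-1,0,0,-0.006,0],[-1,0,0,-0.01,0],[-1,0,0,-0.01,0],[-1,0,0,-0.01,0]])

```text
t: 20.42
eef_pos: [0.3916, 0.0827, 0.044]
tool_rot: [-3.129, -0.285, -0.001]
force: [0.4, -0.2, -0.9]
gripper_width: 0.124
gripper_force: 70.0
```

```bash
python3 sub.py; python3 rows.py
```

```text
ims4 [176.74 183.67] now [174.78 185.3 ]
{'t': np.float64(20.4667), 'eef_pos': array([0.3915, 0.0827, 0.0438]), 'force': array([ 0.2862, -0.2239, -1.8669]), 'ft_torque': array([-0.0453,  0.0254,  0.0264])}
bottom-front row 180.0 top-front row 186.0 cols 230 336 107
{'t': np.float64(20.5167), 'eef_pos': array([0.3914, 0.0827, 0.0437]), 'force': array([-0.7476, -0.1484, -0.6337]), 'ft_torque': array([-0.0121, -0.0316,  0.0333])}
```

Run:
```python
from h import *
from station import monitor
st=monitor.state()
for X in [(.3915,.0827,.21),(.533,.1087,.1975),(.5363,.109,.184)]: print(to_tool(st,X).round(4))
```

```text
[ 1.000e-04 -0.000e+00 -1.663e-01]
[ 0.144  -0.     -0.1538]
[ 0.1473  0.0003 -0.1403]
```

Emit:
send_rows(motion=[[-1,0,0,-0.04,0],[-1,0,0,-0.08,0],[-1,0,0,-0.12,0],[-1,0,0,-0.155,0],[-1,0.01,0,-0.17,0],[-1,0.05,0,-0.17,0],[-1,0.09,0,-0.17,0],[-1,0.125,0,-0.17,0],[-1,0.14,0,-0.165,0],[-1,0.144,0,-0.154,0],[-1,0.144,0,-0.154,0],[-1,0.144,0,-0.154,0],[-1,0.144,0,-0.154,0]])

```text
t: 21.6
eef_pos: [0.5315, 0.1085, 0.1975]
tool_rot: [3.128, 0.286, -0.003]
force: [0.2, 0.5, -0.4]
gripper_width: 0.127
gripper_force: 69.8
```

Emit:
send_rows(motion=[[-1,0.001,0,0.003,0],[-1,0.0015,0,0.006,0],[-1,0.002,0,0.008,0],[-1,0.0025,0,0.0095,0],[-1,0.0025,0,0.0095,0],[-1,0.0025,0,0.0095,0],[-1,0.0025,0,0.0095,0]])

```text
t: 22.18
eef_pos: [0.5354, 0.1092, 0.1884]
tool_rot: [3.128, 0.285, -0.0]
force: [-2.6, -0.5, 0.9]
gripper_width: 0.129
gripper_force: 70.1
```

```bash
python3 avg.py;python3 rows.py
```

```text
t 22.9333 pos [535.49 109.19 188.33] F reader [-1.77 -0.61  1.04] T reader [-0.125  0.464  0.001] sem [0.109 0.09  0.151 0.008 0.01  0.008] grip 70.15267610549927
bottom-front row 179.0 top-front row 185.7 cols 230 336 107
{'t': np.float64(22.9833), 'eef_pos': array([0.5355, 0.1092, 0.1883]), 'force': array([-2.03  , -0.347 ,  1.2976]), 'ft_torque': array([-0.2433,  0.4838, -0.0524])}
```

Emit:
send_rows(motion=[[-1,0.0003,0,0.001,0],[-1,0.0005,0,0.002,0],[-1,0.0008,0,0.0035,0],[-1,0.0008,0,0.0035,0],[-1,0.0008,0,0.0035,0]])

```text
t: 23.4
eef_pos: [0.5364, 0.1094, 0.1849]
tool_rot: [3.129, 0.285, 0.0]
force: [-2.5, -0.8, 3.9]
gripper_width: 0.126
gripper_force: 70.6
```

```bash
python3 avg.py
```

```text
t 24.15 pos [536.38 109.38 184.88] F reader [-2.31 -0.56  4.23] T reader [-0.172  0.596  0.003] sem [0.12  0.142 0.103 0.01  0.01  0.007] grip 70.62063932418823
```

Run:
```python
from h import *
from station import get_image
s=get_image("scene")["frame"];T=get_image("top")["frame"];W=get_image("wrist")["frame"]
o=np.zeros((600,800,3),np.uint8)
o[:400,:400]=cv2.resize(s[145:195,250:300],(400,400),interpolation=2);o[:400,400:]=cv2.resize(W[120:250,215:345],(400,400),interpolation=2)
o[400:,:400]=cv2.resize(T[190:250,180:300],(400,200));o[400:,400:]=cv2.resize(s[130:200,250:390],(400,200))
cv2.imwrite("pics/fin.png",o)
```

```text
(no output)
```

View pics/fin.png

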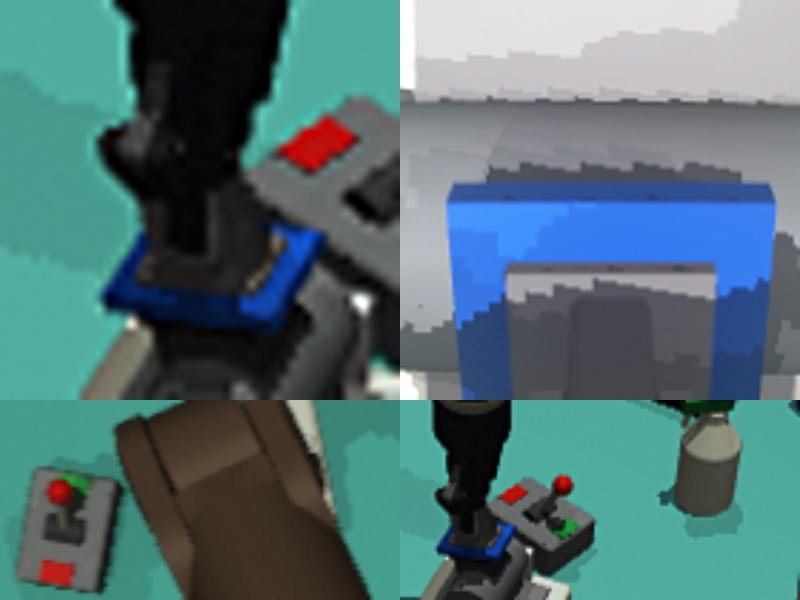

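The tile lies on the head with no visible gap (scene crop (210,285)). The toggle knob is over the green mark (top crop (60,490)), and the force readings put the push well inside the face, about 4.4 mm in. Handing in.

```bash
python3 -c "
from station import manip
print(manip.finish_job())"
```

```text
the job is handed in; nothing more can be done
None
```

I handed the job in with the toggle on and the blue tile still gripped, held centred and, as far as I could measure, flush on the head with about 4.4 mm pressed in. The hand-in returned no verdict, so I don't know how it was judged.

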